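# Load two bays of a click-stop rotary feeder

### The job

Load the round five-bay rotary bird feeder. Lay both wooden dumb-bells down in the bay that now shows in the lid's opening, turn the knob one click clockwise (seen from above) so that the next bay clicks fully home in the opening, then lay the mineral block down in that bay. Let go of everything and do not shift anything else on the stand.

Things in the scene. Friction and masses are not known exactly. Their poses are not given: they have to be found in the camera images.
- feeder: fixed round grey feeder drum with a clear lid, 330 mm across, lid top 61 mm above the table. The lid covers all but a 72-degree sector, the opening, which points along this frame's -x axis, runs from 40 mm radius out to the rim and has a grey strip along each side edge. Origin: centre of its underside, on the table and on the turning axis; z up
- opening (a point): point in the middle of the lid's opening, 95 mm from the turning axis, 61 mm above the table; axes as feeder
- carousel (a joint): angle (rad) of the white five-bay turntable under the lid; 0 with bay_first in the opening, 1.257 with bay_next there; grows clockwise seen from above. Spring click stops every 1.257 rad (72 degrees): let go, it pulls itself to the nearest. Turning it takes about 0.2 N m
- knob (a point): point on the turning axis on top of the turntable's knob, 99 mm above the table. The knob is an upright grey bar 66 mm long, 18 mm thick, 36 mm high (63 to 99 mm above the table), along this frame's x axis, turning with the turntable; grip it from above across its thickness
- bay_first (a point): point on the floor of the bay that shows in the opening at the start, 95 mm from the turning axis, 16 mm above the table; turns with the turntable. Each bay is a 72-degree sector between 4 mm dividers, from the hub at 36 mm radius to the wall at 145 mm, 40 mm deep
- bay_next (a point): the same point of the next bay, which comes to the opening when the turntable has turned one click clockwise; 16 mm above the table
- dumbbell1: loose dumb-bell foot toy of bare wood: 84 mm long, a round shaft 18 mm thick and 48 mm long between two 26 x 26 x 18 mm square ends; lies on the table, grasp it across the shaft. Origin: its centre, 13 mm above what it lies on; x axis along its length
- dumbbell2: second loose dumb-bell foot toy of bare wood: 84 mm long, a round shaft 18 mm thick and 48 mm long between two 26 x 26 x 18 mm square ends; lies on the table, grasp it across the shaft. Origin: its centre, 13 mm above what it lies on; x axis along its length
- block: loose plain rectangular block of off-white mineral, 90 x 40 x 28 mm (length, width, height). Origin: its centre, 14 mm above what it lies on; x axis along its length, y across its 40 mm width
- cup: bystander: stainless steel cup, 72 mm across, 55 mm high; origin under its centre
- ladder: bystander: red plastic ladder lying flat, 180 x 61 x 12 mm, along its x axis; origin under its centre
- nestpot: bystander: terracotta nest pot, 100 mm across, 62 mm high; origin under its centre
- seedbox: bystander: closed wooden seed box with hinged lid, 104 x 154 x 55 mm (x, y, z); origin under its centre
- jar: bystander: closed glass jar, 64 mm across, 62 mm high; origin under its centre
- dish: bystander: low ceramic dish, 68 mm across, 22 mm high; origin under its centre
Not all that is in view belongs to the job. What is shaped like the dumbbell2 but black or purple is not meant.

How it is judged (in metres and radians):
On the way, in this order (a step that is already met when the one before it is completed fails the run):
1. both dumb-bells lie released in the first bay, which is still clicked home in the opening (horizontal distance between each of dumbbell1, dumbbell2 and bay_first below 0.058 m and height (world z) of each of dumbbell1, dumbbell2 below 0.042 m and value of joint carousel between -0.07 and 0.07 rad and contact force between the fingers and dumbbell1 below 0.5 N and contact force between the fingers and dumbbell2 below 0.5 N), for 0.2 s.
2. the turntable has been turned one click clockwise and stands home, with both dumb-bells still in the first bay (horizontal distance between each of dumbbell1, dumbbell2 and bay_first below 0.058 m and height (world z) of each of dumbbell1, dumbbell2 below 0.042 m and value of joint carousel between 1.187 and 1.327 rad), for 0.2 s.
At the end, for the whole second after the job is handed in: Both dumb-bells lie in the first bay (centre within 58 mm of its point bay_first, below 42 mm height), the mineral block lies in the next bay (centre within 58 mm of bay_next, below 44 mm height), the turntable stands one click clockwise of its start (1.257 rad, within 0.07), and all are at rest (all of step 2 and horizontal distance between block and bay_next below 0.058 m and height (world z) of block below 0.044 m and linear speed of each of dumbbell1, dumbbell2, block below 0.03 m/s and velocity of joint carousel between -0.05 and 0.05 rad/s); the robot touches nothing.
It fails at once if the turntable is turned the wrong way or more than one click (value of joint carousel below -0.63 rad or value of joint carousel above 1.89 rad).
It fails at once if a bystander (cup, ladder, pot, box, jar, dish) is shifted by more than 30 mm (distance of any of cup, ladder, nestpot, seedbox, jar, dish from where it was at the start of the episode above 0.03 m).
It also fails if it takes over 72 s, if anything falls off the work surface, if the arm or the gripper's body presses on something with over 40 N, if the wrist force passes 120 N, or if a joint passes its speed limit or range.

### The arm

A 6-joint arm with a two-finger parallel gripper is mounted at the origin on the work surface. World frame = base frame: x ahead of the robot, y to its left, z up, the work surface at z = 0. Lengths are in mm, angles in degrees, forces in N, time in s.
With the tool pointing down it reaches from about 300 to 850 mm from the base axis. Payload 4.2 kg.
Tool frame: the origin (TCP) lies at the very end of the fingers, on their centre line; the grasp point (between the pads) lies 19 mm behind it; z points along the fingers, y is the direction in which the jaws open and shut (so a half turn about z gives the same grasp; the last joint's range is limited). The gripper opens to 91 mm and grips with 3 to 60 N. Pads are 32 mm wide; open, the fingers measure 118 mm over their backs; the gripper's body (76 mm by 178 mm) begins 60 mm behind the grasp point.
Start: joints at [-67.208, 18.312, 89.639, -0, 72.044, -1.146], TCP at [233.312, -525.556, 213.976] pointing down, gripper open.
Joint ranges: [-177.97, 177.97], [-48.28, 115.42], [12.27, 149.76], [-77.06, 257.06], [2.81, 150.46], [-146.56, 146.56]. Speed limits (degrees/s): [147.25, 147.25, 180, 180, 180, 180].

### API

Orientations are given as [roll, pitch, yaw] about the fixed x, y, z axes, in that order (R = Rz(yaw) Ry(pitch) Rx(roll)).
In Python, from workcell import monitor, eyes, job gives the robot as it stands.
- The arm moves only by the tool move_arm, never from a script. Its argument "increments" is a list that holds one entry, the list of rows, each a list of 7 numbers: the opening, from 0 (shut) to 1 (fully open), then the shift along the tool's x, y, z in cm, then the turn, a rotation vector about the tool's x, y, z in rad. In form: [[[jaw, x, y, z, ax, ay, az], ...]]. A call has 1 to 12 rows; each row shifts and turns the pose as measured when the row begins, along the tool's axes as they then stand; what a row does not reach is not made up. A row lasts 1/8 s, in which the tool goes at most 62.5 mm and 10.7 degrees, less where a joint would pass 70% of its speed; a pose out of reach is approached as far as the arm can. A call is refused whole if a number of a shift passes 6.25 or a number of a turn 0.188, either way. A call with a gripper value outside its range is refused whole. The fingers move at their own pace and stop on an object; "force" is the grip in N (left out, the last holds). Time passes only in rows, so rows that do not move let the fingers close. It gives the time, the measured TCP pose, the force and the opening at its end, in the units of the state.
- monitor.state(): the state, without advancing time (a new reading comes with each control period).
- eyes.grab_frame(name): name is "scene" or "top" or "wrist"; returns a dict with "color" (400x640x3 uint8, red, green, blue), "z_map" (400x640 float32, mm along the optical axis (not along the pixel's ray), 0 where there is no reading), "camera_matrix" (3x3 intrinsics, pixels), "dist_coeffs" ([k1, k2, p1, p2, k3] as OpenCV has them; the pictures are not rectified), "rvec" (rotation vector, rad) and "tvec" (3), from world to camera coordinates, as OpenCV has them. Camera axes: x right, y down, z forward; pixel columns grow to the right and rows downward; lengths in mm; the calibration is good to about 2 mm. A picture is of the moment at which its call begins.
- job.job_done(): hands the job in, once; it reports no verdict.
The state is a dict: "time_s": time; "qpos": joint angles; "qvel": joint speeds; "effort": joint torques, N m; "ee_pos": TCP position; "ee_rot": TCP orientation; "force": force on the tool from outside, world axes, zero at the start; "torque": the same for the moment, N m; "gripper_width": finger opening in mm.
Only numpy, scipy, OpenCV 4.12 (cv2) and the standard library are available. Lean on these libraries where they do the work, as an engineer would, in place of code of your own. Each camera call takes 0.05 s, during which the arm holds its last target. There are 200 camera calls.

## Working session

There is one attempt and no reset: what is moved stays moved. The work goes in short steps, Python scripts to look and compute and a tool call to move; the robot and the scene stay as the last step left them, time stands still between calls to the robot, and variables do not carry over. Pictures are saved under pics/ and viewed, about 8 in all and at most 12, crops included, and the job is handed in when it is done.

Besides the shell and the picture viewer there is one more tool, called as name(argument=value, ...), one argument or row to a line, values as JSON. move_arm: Moves the arm, as the interface text tells. Its arguments: {"type":"object","properties":{"increments":{"type":"array"},"force":{"type":"number"}},"required":["increments"]}

```bash
mkdir -p pics; ls; cat > h.py <<'E'
import numpy as np, cv2
from workcell import monitor, eyes, job
def grab(n):
    f=eyes.grab_frame(n); f['R']=cv2.Rodrigues(np.array(f['rvec'],float))[0]; f['t']=np.array(f['tvec'],float).ravel(); return f
def ray(f,uv,z):
    p=cv2.undistortPoints(np.array(uv,float).reshape(-1,1,2),np.array(f['camera_matrix']),np.array(f['dist_coeffs'])).reshape(-1,2)
    d=np.c_[p,np.ones(len(p))]@f['R']; c=-f['R'].T@f['t']
    return c+d*((z-c[2])/d[:,2])[:,None]
def cloud(f):
    h,w=f['z_map'].shape; v,u=np.mgrid[:h,:w]
    p=cv2.undistortPoints(np.c_[u.ravel(),v.ravel()].astype(float).reshape(-1,1,2),np.array(f['camera_matrix']),np.array(f['dist_coeffs'])).reshape(-1,2)
    z=f['z_map'].ravel()[:,None]; P=np.c_[p,np.ones(len(p))]*z
    W=(P-f['t'])@f['R']; W[z[:,0]==0]=np.nan
    return W.reshape(h,w,3)
def save(f,name,crop=None,s=1):
    im=f['color'] if crop is None else f['color'][crop[1]:crop[3],crop[0]:crop[2]]
    cv2.imwrite('pics/'+name,cv2.resize(im[:,:,::-1],None,fx=s,fy=s,interpolation=cv2.INTER_CUBIC))
E
python3 - <<'E'
from h import *
for n in('top','scene'):
    f=grab(n); save(f,n+'1.png',s=1.25); c=-f['R'].T@f['t']; print(n,c,f['R'][2])
print(monitor.state())
E
```

```text
pics
top [ 274.0445804    11.14918843 1498.9984737 ] [ 0.17483965 -0.00870401 -0.98455845]
scene [1446.52647309  612.05282027 1030.05203858] [-0.63014876 -0.42644398 -0.64888988]
{'time_s': 0.1, 'qpos': array([-6.72081585e+01,  1.83457841e+01,  8.96960412e+01,  6.11518739e-04,
        7.20462179e+01, -1.14627339e+00]), 'qvel': array([-0.05172585, -0.06605434, -0.06477044, -0.07368261,  0.09845344,
       -0.0073395 ]), 'effort': array([-3.59355579e-05, -4.13333774e+01, -2.32508916e+01,  7.28027313e-02,
        4.21166746e-02, -5.83503993e-05]), 'ee_pos': array([ 233.1363948 , -525.13562654,  213.24923602]), 'ee_rot': array([-1.79911986e+02, -2.34262947e-03,  2.39379242e+01]), 'force': array([0.16215915, 1.04375445, 0.39220588]), 'torque': array([ 0.05907881,  0.07499228, -0.02487102]), 'gripper_width': 91.11380583915641}
```

View pics/top1.png

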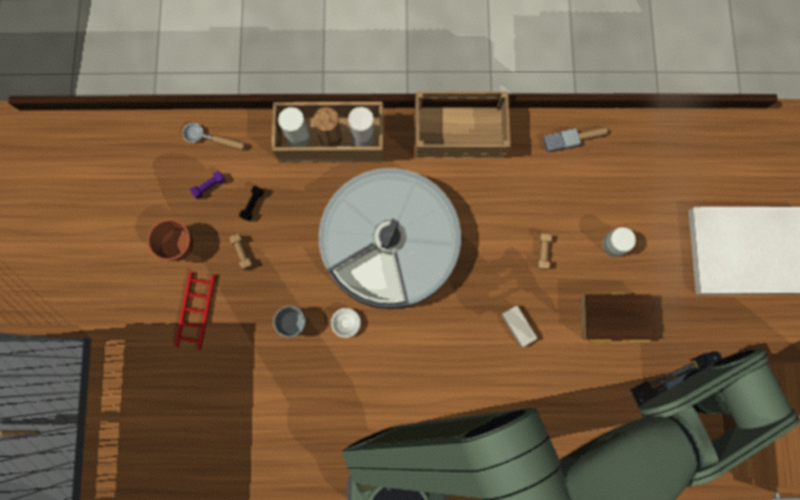

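View pics/scene1.png

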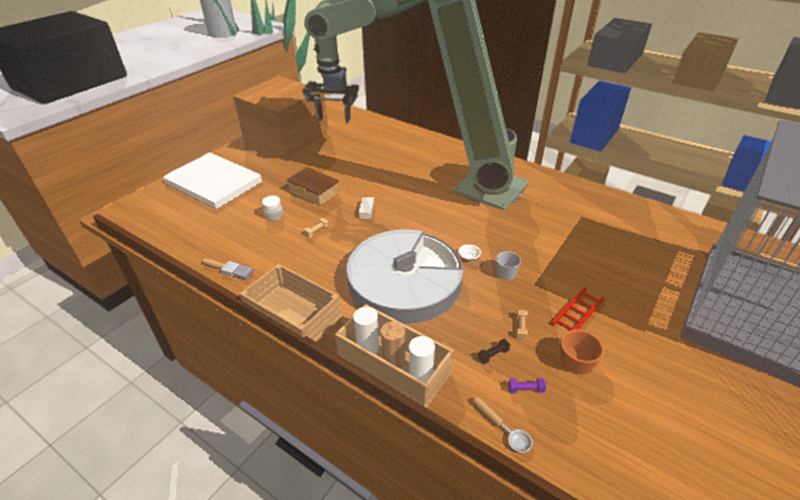

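Top view: the bare-wood dumb-bells are at (242,252) and (545,250) in the 1.25x picture. The black one at (252,203) and the purple one at (208,185) are decoys. The block is at (519,326), and the drum centre is about (389,236) with the opening toward (372,278).

```bash
python3 - <<'E'
from h import *
f=grab('top'); W=cloud(f); np.save('/tmp/W.npy',W); 
def obj(name,px,r,z0,z1,ph):
    u,v=[int(a/1.25) for a in px]
    m=np.zeros(W.shape[:2],np.uint8); s=np.s_[v-r:v+r+1,u-r:u+r+1]
    m[s]=((W[s][...,2]>z0)&(W[s][...,2]<z1))
    n,l,st,ce=cv2.connectedComponentsWithStats(m)
    k=1+np.argmax(st[1:,4]); vv,uu=np.where(l==k)
    P=W[vv,uu]; R=ray(f,np.c_[uu,vv],ph)[:,:2].astype(np.float32)
    rc=cv2.minAreaRect(R); a=np.linalg.eigh(np.cov(R.T))[1][:,1]
    print(name,len(P),'depth mean',P.mean(0).round(1),'zmax',np.nanpercentile(P[:,2],95).round(1),'rect',np.round(rc[0],1),np.round(rc[1],1),round(rc[2],1),'axis deg',np.degrees(np.arctan2(a[1],a[0])).round(1))
obj('dbL',(242,252),22,7,40,20)
obj('dbR',(545,250),22,7,40,20)
obj('block',(519,326),26,9,50,28)
obj('knob',(389,236),22,75,110,99)
obj('lid',(389,236),75,45,75,61)
for n,p,h in(('jar',(620,240),62),('dish',(346,323),22),('cup',(290,321),55),('seedbox',(622,316),55),('pot',(170,240),62)): obj(n,p,32,10,80,h)
for n,p in(('tb',(328,130)),('tb2',(462,122))): obj(n,p,38,10,140,60)
save(f,'crops.png',(130,90,460,290),2.4)
E
```

```text
dbL 227 depth mean [551.5 369.2  21.6] zmax 30.2 rect [552.4 369.4] [89.9 30.8] 21.6 axis deg -156.9
dbR 219 depth mean [ 548.4 -350.3   21.1] zmax 29.4 rect [ 546.9 -350.9] [31.8 90.7] 81.2 axis deg 173.4
block 455 depth mean [ 370.8 -282.2   26.4] zmax 32.7 rect [ 370.6 -281.7] [89.8 43.1] 29.9 axis deg -150.2
knob 165 depth mean [577.1  18.3  97. ] zmax 103.3 rect [576.5  18.4] [19.7 68.9] 66.7 axis deg 156.9
lid 8096 depth mean [594.6  10.7  59.4] zmax 64.8 rect [578.2  18.2] [326.  329.2] 89.8 axis deg 66.0
jar 454 depth mean [ 565.3 -521.4   50.1] zmax 64.8 rect [ 563.5 -516.5] [60.8 77.7] 43.1 axis deg 118.2
dish 528 depth mean [449.7  71.5  29.5] zmax 57.9 rect [444.3  85.2] [114.8  58.9] 89.7 axis deg 74.5
cup 236 depth mean [387.7 255.4  40. ] zmax 57.9 rect [384.1 246.8] [68.6 68.3] 1.1 axis deg 152.2
seedbox 2133 depth mean [ 386.9 -505.1   52.2] zmax 58.8 rect [ 387.4 -503.5] [164.1 111.6] 87.7 axis deg 89.1
pot 598 depth mean [577.3 539.5  43. ] zmax 64.7 rect [573.2 526.9] [108.4  94.7] 89.7 axis deg 68.9
tb 3673 depth mean [841.5 163.3  77.5] zmax 131.8 rect [845.2 165.3] [171.4 230.3] 0.0 axis deg 89.2
tb2 1954 depth mean [ 863.  -162.    53.2] zmax 81.7 rect [ 853.1 -159. ] [231.4 165.5] 89.9 axis deg 92.7
```

View pics/crops.png

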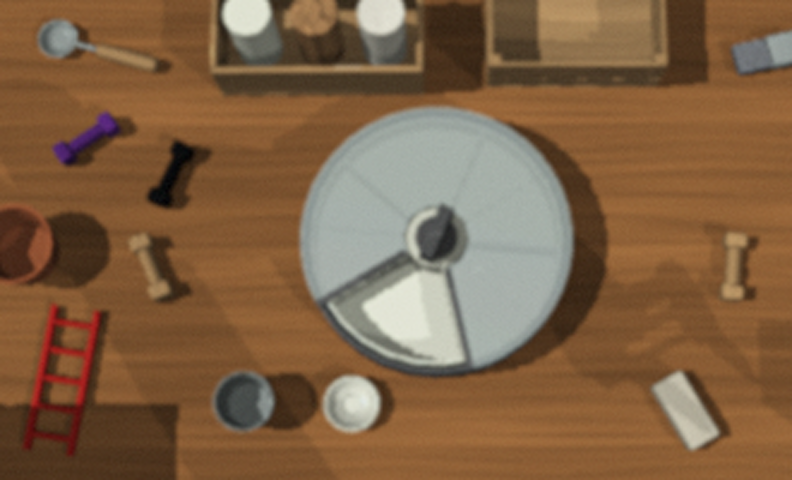

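The crop confirms it: bare-wood dumb-bells at (150,267) and (735,266), with black at (173,174) and purple at (87,138) left as decoys. Drum centre is about (577,18) with the opening pointing at 157°, so the bay point is about (490,55). I'll take the right dumb-bell first.

```bash
cat >> h.py <<'E'
from scipy.spatial.transform import Rotation as Ro
def to(x,y,z,yaw):
    s=monitor.state(); p=s['ee_pos']; rpy=s['ee_rot']; R=Ro.from_euler('xyz',rpy,degrees=True)
    T=Ro.from_euler('xyz',[180,0,yaw],degrees=True)
    d=np.array([x,y,z])-p
    print('t',round(s['time_s'],2),'pos',p.round(1),'rpy',np.round(rpy,1),'w',round(s['gripper_width'],1),'F',s['force'].round(1),'q6',round(s['qpos'][5],1))
    print(' turn(tool rad)',(R.inv()*T).as_rotvec().round(3),' shift now cm',(R.inv().apply(d)/10).round(2),' shift after turn cm',(T.inv().apply(d)/10).round(2))
E
```

move_arm(
  increments=[
    [[1,0,0,0,0,0,0.178],[1,0,0,0,0,0,0.178],[1,0,0,0,0,0,0.178],[1,4.9,-3.5,0,0,0,0],[1,4.9,-3.5,0,0,0,0],[1,4.9,-3.5,0,0,0,0],[1,4.9,-3.5,0,0,0,0],[1,4.9,-3.5,0,0,0,0],[1,4.7,-3.5,3,0,0,0],[1,0,0,5,0,0,0],[1,0,0,0,0,0,0]],
  ],
  force=15,
)

```text
time_s: 1.52
ee_pos: [555.9, -353.2, 130.0]
ee_rot: [-179.8, 0.2, -7.9]
force: [-0.5, -0.4, 0.2]
gripper_width: 90.9
```

```bash
python3 -c "
from h import *
to(547.5,-350.6,5,-6.6)"
```

```text
t 1.52 pos [ 555.9 -353.2  130. ] rpy [-179.8    0.2   -7.9] w 90.9 F [-0.5 -0.4  0.2] q6 64.3
 turn(tool rad) [-0.004  0.003 -0.022]  shift now cm [-0.83 -0.1  12.5 ]  shift after turn cm [-0.87 -0.16 12.5 ]
```

move_arm(
  increments=[
    [[1,-0.85,-0.15,5,0,0,-0.022],[1,0,0,5,0,0,0],[1,0,0,2.4,0,0,0],[1,0,0,0,0,0,0],[0,0,0,0,0,0,0],[0,0,0,0,0,0,0],[0,0,0,0,0,0,0],[0,0,0,0,0,0,0],[0,0,0,0,0,0,0]],
  ],
  force=15,
)

```text
time_s: 2.65
ee_pos: [554.9, -358.8, 19.4]
ee_rot: [179.5, -1.2, -6.8]
force: [-0.3, 0.1, -0.4]
gripper_width: 44.1
```

```bash
python3 -c "
from h import *
to(547.5,-350.6,5,-6.6)
f=grab('wrist'); save(f,'w1.png',s=1)"
```

```text
t 2.65 pos [ 554.9 -358.8   19.4] rpy [179.5  -1.2  -6.8] w 44.1 F [-0.3  0.1 -0.4] q6 62.8
 turn(tool rad) [ 0.008 -0.021 -0.004]  shift now cm [-0.86 -0.74  1.42]  shift after turn cm [-0.83 -0.73  1.44]
```

move_arm(
  increments=[
    [[0.6,-0.85,-0.7,0,0.008,-0.021,0],[0.6,0,0,0.7,0,0,0],[0.6,0,0,0,0,0,0]],
  ],
)

```text
time_s: 3.08
ee_pos: [546.3, -349.9, 11.1]
ee_rot: [-180.0, 0.2, -6.8]
force: [-0.2, 0.5, 0.5]
gripper_width: 55.0
```

```bash
python3 -c "
from h import *
to(547.5,-350.6,5,-6.6)"
```

```text
t 3.08 pos [ 546.3 -349.9   11.1] rpy [-180.     0.2   -6.8] w 55.0 F [-0.2  0.5  0.5] q6 63.2
 turn(tool rad) [-0.001  0.003 -0.004]  shift now cm [0.13 0.06 0.61]  shift after turn cm [0.13 0.06 0.61]
```

move_arm(
  increments=[
    [[0.6,0.1,0,0.6,0,0,0],[0,0,0,0,0,0,0],[0,0,0,0,0,0,0],[0,0,0,0,0,0,0],[0,0,0,0,0,0,0],[0,0,0,0,0,0,0],[0,0,0,0,0,0,0]],
  ],
  force=15,
)

```text
time_s: 3.95
ee_pos: [547.5, -350.2, 4.5]
ee_rot: [-180.0, 0.2, -6.8]
force: [-0.5, 0.1, -0.5]
gripper_width: 17.6
```

```bash
python3 -c "
from h import *
to(547.5,-350.6,5,-6.6)
f=grab('wrist'); save(f,'w2.png',s=1)"
```

```text
t 3.95 pos [ 547.5 -350.2    4.5] rpy [-180.     0.2   -6.8] w 17.6 F [-0.5  0.1 -0.5] q6 63.3
 turn(tool rad) [-0.001  0.003 -0.004]  shift now cm [ 0.    0.04 -0.05]  shift after turn cm [ 0.    0.04 -0.05]
```

View pics/w2.png

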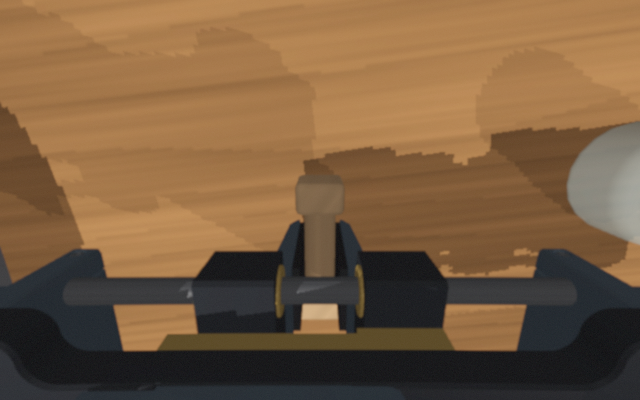

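Gripped: shaft at (320,240) between the pads, width 17.6. Now lift and carry to the opening.

move_arm(
  increments=[
    [[0,0,0,-4,0,0,0],[0,0,0,-4,0,0,0],[0,0,0,-4,0,0,0.178],[0,-2.5,-5,0,0,0,0],[0,-2.5,-5,0,0,0,0],[0,-2.5,-5,0,0,0,0],[0,-2.5,-5,0,0,0,0],[0,-2.5,-5,0,0,0,0],[0,-2.5,-5,0,0,0,0],[0,-2.5,-5,0,0,0,0],[0,0,0,0,0,0,0],[0,0,0,0,0,0,0]],
  ],
)

```text
time_s: 5.5
ee_pos: [485.1, 46.3, 129.8]
ee_rot: [-179.9, -0.2, -17.5]
force: [0.1, -0.1, -0.5]
gripper_width: 17.2
```

```bash
python3 -c "
from h import *
to(481,37.4,22,-17)
f=grab('wrist'); save(f,'w3.png',s=1)"
```

```text
t 5.5 pos [485.1  46.3 129.8] rpy [-179.9   -0.2  -17.5] w 17.2 F [ 0.1 -0.1 -0.5] q6 111.5
 turn(tool rad) [-0.002 -0.003 -0.008]  shift now cm [-0.16  0.99 10.78]  shift after turn cm [-0.13  0.97 10.78]
```

View pics/w3.png

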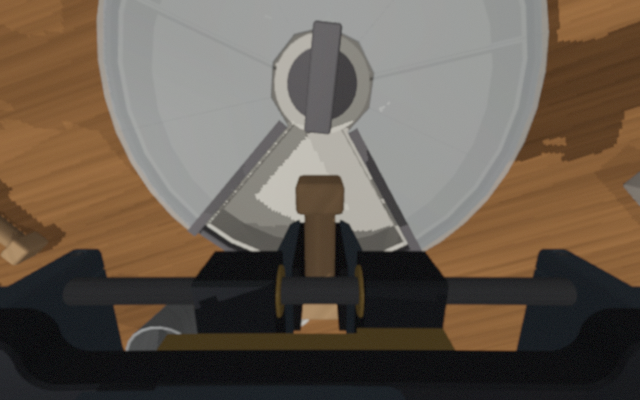

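The opening is straight ahead, its sides at (240,180) and (380,190), and the knob is at (323,78), as planned.

move_arm(
  increments=[
    [[0,-0.1,1.0,0,0,0,-0.008],[0,0,0,2.5,0,0,0],[0,0,0,2.5,0,0,0],[0,0,0,0,0,0,0]],
  ],
)

```text
time_s: 6.05
ee_pos: [481.8, 30.0, 79.1]
ee_rot: [-179.9, -0.3, -17.5]
force: [-0.1, -0.2, -0.1]
gripper_width: 17.8
```

```bash
python3 -c "
from h import *
to(481,37.4,22,-17)"
```

```text
t 6.05 pos [481.8  30.   79.1] rpy [-179.9   -0.3  -17.5] w 17.8 F [-0.1 -0.2 -0.1] q6 109.7
 turn(tool rad) [-0.002 -0.004 -0.008]  shift now cm [-0.32 -0.67  5.71]  shift after turn cm [-0.29 -0.68  5.71]
```

move_arm(
  increments=[
    [[0,-0.3,-0.65,0,0,0,-0.008],[0,0,0,0,0,0,0],[0,0,0,2,0,0,0],[0,0,0,2,0,0,0],[0,0,0,0,0,0,0]],
  ],
)

```text
time_s: 6.68
ee_pos: [484.8, 36.5, 42.7]
ee_rot: [-179.7, -0.8, -17.0]
force: [-0.6, -0.4, 0.1]
gripper_width: 17.5
```

```bash
python3 -c "
from h import *
to(481,37.4,22,-17)"
```

```text
t 6.67 pos [484.8  36.5  42.7] rpy [-179.7   -0.8  -17. ] w 17.5 F [-0.6 -0.4  0.1] q6 110.0
 turn(tool rad) [-0.004 -0.013 -0.001]  shift now cm [-0.42  0.03  2.07]  shift after turn cm [-0.39  0.02  2.07]
```

move_arm(
  increments=[
    [[0,-0.4,0,1,0,-0.012,0],[0,0,0,0.9,0,0,0],[0,0,0,0,0,0,0],[0.28,0,0,0,0,0,0],[0.28,0,0,0,0,0,0],[0.28,0,0,0,0,0,0]],
  ],
)

```text
time_s: 7.42
ee_pos: [483.2, 38.0, 25.1]
ee_rot: [-179.6, -0.3, -17.0]
force: [0.2, -0.1, -1.0]
gripper_width: 25.0
```

```bash
python3 -c "
from h import *
to(481,37.4,22,-17)"
```

```text
t 7.42 pos [483.2  38.   25.1] rpy [-179.6   -0.3  -17. ] w 25.0 F [ 0.2 -0.1 -1. ] q6 109.7
 turn(tool rad) [-0.006 -0.006 -0.   ]  shift now cm [-0.19  0.12  0.31]  shift after turn cm [-0.19  0.12  0.31]
```

move_arm(
  increments=[
    [[0.28,0,0,-2,0,0,0],[0.28,0,0,-4,0,0,0],[0.3,0,0,-4.5,0,0,0],[1,0,0,0,0,0,-0.175],[1,0,0,0,0,0,-0.175],[1,0,0,0,0,0,-0.175],[1,0,0,0,0,0,-0.173]],
  ],
)

```text
time_s: 8.3
ee_pos: [482.9, 37.5, 135.1]
ee_rot: [180.0, -0.6, 24.3]
force: [-0.2, -1.2, 0.6]
gripper_width: 64.4
```

move_arm(
  increments=[
    [[1,3.2,-4.6,0,0,0,0],[1,3.2,-4.6,0,0,0,0],[1,3.2,-4.6,0,0,0,0],[1,3.2,-4.6,0,0,0,0],[1,3.2,-4.6,0,0,0,0],[1,2.5,-3.6,0,0,0,0],[1,0,0,0,0,0,0],[1,0,0,0,0,0,0]],
  ],
)

```text
time_s: 9.3
ee_pos: [544.6, 364.6, 137.5]
ee_rot: [179.9, -0.8, 24.2]
force: [0.0, 0.4, 0.1]
gripper_width: 91.2
```

```bash
python3 -c "
from h import *
to(552,369.3,5,23)
f=grab('wrist'); save(f,'w4.png',s=1)"
```

```text
t 9.3 pos [544.6 364.6 137.5] rpy [179.9  -0.8  24.2] w 91.2 F [0.  0.4 0.1] q6 98.9
 turn(tool rad) [ 0.002 -0.014  0.021]  shift now cm [ 0.69 -0.15 13.26]  shift after turn cm [ 0.87 -0.14 13.25]
```

move_arm(
  increments=[
    [[1,0.8,-0.15,3,0,-0.014,0.02],[1,0,0,4,0,0,0],[0.6,0,0,3,0,0,0],[0.6,0,0,0,0,0,0],[0.6,0,0,0,0,0,0]],
  ],
)

```text
time_s: 9.98
ee_pos: [553.7, 363.5, 39.3]
ee_rot: [179.9, -0.2, 22.6]
force: [-0.1, -0.9, -0.2]
gripper_width: 63.9
```

```bash
python3 -c "
from h import *
to(552,369.3,5,23)
f=grab('wrist'); save(f,'w4.png',s=1)"
```

```text
t 9.97 pos [553.7 363.5  39.3] rpy [179.9  -0.2  22.6] w 63.9 F [-0.1 -0.9 -0.2] q6 99.9
 turn(tool rad) [ 0.002 -0.004 -0.008]  shift now cm [ 0.05 -0.61  3.43]  shift after turn cm [ 0.07 -0.6   3.43]
```

View pics/w4.png

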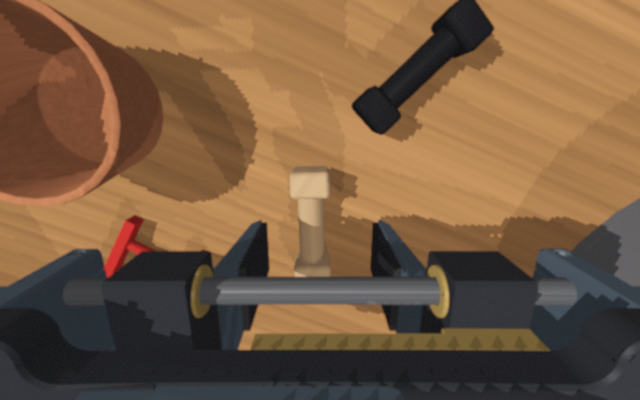

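The bare dumb-bell, at (310,220), lies between the jaws slightly left, matching the −6 mm correction. The black decoy (425,65) and the pot are clear.

move_arm(
  increments=[
    [[0.6,0,-0.6,1.5,0,0,0],[0.6,0,0,1.5,0,0,0],[0.6,0,0,0,0,0,0]],
  ],
)

```text
time_s: 10.4
ee_pos: [552.2, 369.9, 9.7]
ee_rot: [179.9, -0.4, 22.6]
force: [0.1, 0.1, -0.1]
gripper_width: 54.5
```

```bash
python3 -c "
from h import *
to(552,369.3,5,23)"
```

```text
t 10.4 pos [552.2 369.9   9.7] rpy [179.9  -0.4  22.6] w 54.5 F [ 0.1  0.1 -0.1] q6 100.4
 turn(tool rad) [ 0.001 -0.007 -0.008]  shift now cm [-0.04  0.05  0.47]  shift after turn cm [-0.04  0.05  0.47]
```

move_arm(
  increments=[
    [[0.6,0,0,0.5,0,-0.007,0],[0,0,0,0,0,0,0],[0,0,0,0,0,0,0],[0,0,0,0,0,0,0],[0,0,0,0,0,0,0],[0,0,0,0,0,0,0],[0,0,0,-4,0,0,0],[0,0,0,-4,0,0,0],[0,0,0,-4,0,0,0],[0,0,0,0,0,0,0]],
  ],
  force=15,
)

```text
time_s: 11.65
ee_pos: [552.1, 370.0, 127.2]
ee_rot: [179.9, 0.1, 22.6]
force: [0.9, -1.0, -1.3]
gripper_width: 17.6
```

```bash
python3 -c "
from h import *
to(496.6,74.2,22,-29)
f=grab('top'); save(f,'t2.png',(215,125,345,265),4)"
```

```text
t 11.65 pos [552.1 370.  127.2] rpy [1.799e+02 1.000e-01 2.260e+01] w 17.6 F [ 0.9 -1.  -1.3] q6 100.3
 turn(tool rad) [0.002 0.001 0.9  ]  shift now cm [-16.46  25.18  10.58]  shift after turn cm [ 9.49 28.56 10.52]
```

View pics/t2.png

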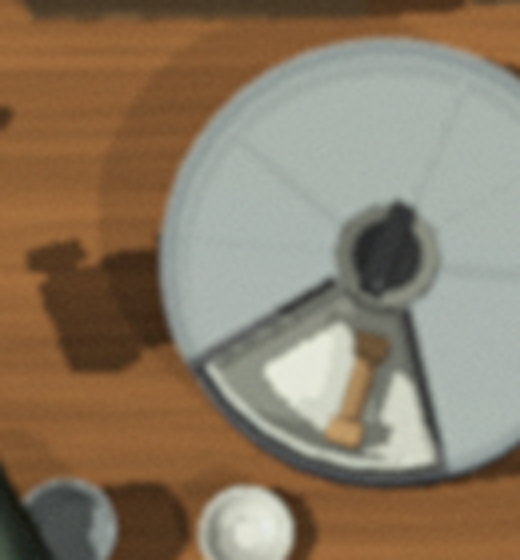

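Dumb-bell 1 lies in the bay at crop (357,385), right of centre. The left part around (290,370) is free for the second.

move_arm(
  increments=[
    [[0,0,0,0,0,0,0.18],[0,0,0,0,0,0,0.18],[0,0,0,0,0,0,0.18],[0,0,0,0,0,0,0.18],[0,0,0,0,0,0,0.18],[0,1.9,5.6,0,0,0,0],[0,1.9,5.6,0,0,0,0],[0,1.9,5.6,0,0,0,0],[0,1.9,5.6,0,0,0,0],[0,1.6,4.6,0,0,0,0],[0,0,0,0,0,0,0],[0,0,0,0,0,0,0]],
  ],
)

```text
time_s: 13.2
ee_pos: [500.9, 54.3, 94.0]
ee_rot: [179.2, 3.7, -28.0]
force: [0.3, 1.0, 0.0]
gripper_width: 17.7
```

```bash
python3 -c "
from h import *
to(497.4,76,22,-29)"
```

```text
t 13.2 pos [500.9  54.3  94. ] rpy [179.2   3.7 -28. ] w 17.7 F [0.3 1.  0. ] q6 121.1
 turn(tool rad) [0.015 0.064 0.018]  shift now cm [-0.86 -1.85  7.24]  shift after turn cm [-1.36 -1.72  7.2 ]
```

move_arm(
  increments=[
    [[0,0,0,0,0.015,0.064,0.018],[0,0,0,0,0,0,0]],
  ],
)

```text
time_s: 13.45
ee_pos: [500.6, 56.4, 92.5]
ee_rot: [180.0, 0.1, -28.9]
force: [-1.0, -0.0, -1.4]
gripper_width: 17.4
```

```bash
python3 -c "
from h import *
to(497.4,76,22,-29)"
```

```text
t 13.45 pos [500.6  56.4  92.5] rpy [ 1.80e+02  1.00e-01 -2.89e+01] w 17.4 F [-1.  -0.  -1.4] q6 123.9
 turn(tool rad) [0.    0.002 0.002]  shift now cm [-1.22 -1.57  7.05]  shift after turn cm [-1.23 -1.56  7.05]
```

move_arm(
  increments=[
    [[0,-1.2,-1.55,0,0,0,0],[0,0,0,0,0,0,0],[0,0,0,1.5,0,0,0],[0,0,0,1.5,0,0,0],[0,0,0,0,0,0,0]],
  ],
)

```text
time_s: 14.08
ee_pos: [498.6, 77.8, 59.2]
ee_rot: [179.9, 0.2, -28.6]
force: [0.2, -0.3, -0.7]
gripper_width: 17.6
```

```bash
python3 -c "
from h import *
to(497.4,76,22,-29)"
```

```text
t 14.07 pos [498.6  77.8  59.2] rpy [179.9   0.2 -28.6] w 17.6 F [ 0.2 -0.3 -0.7] q6 126.0
 turn(tool rad) [0.002 0.004 0.008]  shift now cm [-0.    0.21  3.72]  shift after turn cm [-0.02  0.22  3.72]
```

move_arm(
  increments=[
    [[0,0,0.2,1.2,0,0,0],[0,0,0,1.2,0,0,0],[0,0,0,1.0,0,0,0],[0,0,0,0,0,0,0],[0.27,0,0,0,0,0,0],[0.27,0,0,0,0,0,0],[0.27,0,0,0,0,0,0]],
  ],
)

```text
time_s: 14.95
ee_pos: [498.6, 75.5, 23.4]
ee_rot: [180.0, 0.2, -28.6]
force: [-0.2, -0.0, -0.9]
gripper_width: 24.2
```

```bash
python3 -c "
from h import *
to(497.4,76,22,-29)"
```

```text
t 14.95 pos [498.6  75.5  23.4] rpy [180.    0.2 -28.6] w 24.2 F [-0.2 -0.  -0.9] q6 125.8
 turn(tool rad) [0.001 0.003 0.007]  shift now cm [-0.13  0.02  0.14]  shift after turn cm [-0.13  0.02  0.14]
```

move_arm(
  increments=[
    [[0.27,0,0,-2,0,0,0],[0.27,0,0,-4,0,0,0],[0.27,0,0,-6,0,0,0],[0.6,0,0,-1,0,0,-0.18],[0.6,0,0,0,0,0,-0.18],[0.6,0,0,0,0,0,-0.18],[0.6,0,0,0,0,0,-0.18],[0.6,0,0,0,0,0,-0.18],[0.6,0,0,0,0,0,-0.18],[0.6,0,0,0,0,0,-0.18],[0.6,0,0,0,0,0,-0.18],[0.6,0,0,0,0,0,-0.18]],
  ],
)

```text
time_s: 16.45
ee_pos: [499.9, 75.8, 162.2]
ee_rot: [179.7, -0.2, 67.4]
force: [0.5, 0.5, 0.5]
gripper_width: 54.6
```

move_arm(
  increments=[
    [[0.6,0,0,0,0,0,-0.18],[0.6,0,0,0,0,0,-0.18],[0.6,0,0,0,0,0,-0.18],[0.6,0,0,0,0,0,-0.18],[0.6,0,0,0,0,0,-0.18],[0.6,0,0,0,0,0,-0.18],[0.6,0,0,0,0,0,-0.18],[0.6,0,0,0,0,0,-0.18],[0.6,0,0,0,0,0,0]],
  ],
)

```text
time_s: 17.58
ee_pos: [499.7, 76.1, 164.9]
ee_rot: [179.6, 0.5, 152.6]
force: [-0.2, 0.9, -1.0]
gripper_width: 54.6
```

```bash
python3 -c "
from h import *
to(577.2,18.3,73,157)
f=grab('top');g=grab('wrist'); save(f,'t3.png',(215,125,345,265),4); save(g,'w5.png')"
```

```text
t 17.57 pos [499.7  76.1 164.9] rpy [179.6   0.5 152.6] w 54.6 F [-0.2  0.9 -1. ] q6 -55.3
 turn(tool rad) [ 0.007  0.009 -0.077]  shift now cm [-9.45 -1.63  9.26]  shift after turn cm [-9.39 -2.29  9.19]
```

move_arm(
  increments=[
    [[0.6,0,0,0,0.007,0.009,-0.077],[0.6,-4.7,-1.15,0,0,0,0],[0.6,-4.7,-1.15,0,0,0,0],[0.6,0,0,0,0,0,0],[0.6,0,0,0,0,0,0]],
  ],
)

```text
time_s: 18.3
ee_pos: [578.3, 17.3, 164.9]
ee_rot: [180.0, -0.0, 156.6]
force: [-0.8, -0.4, -0.1]
gripper_width: 54.6
```

```bash
python3 -c "
from h import *
to(577.2,18.3,73,157)
g=grab('wrist');save(g,'w6.png')"
```

```text
t 18.3 pos [578.3  17.3 164.9] rpy [180.   -0.  156.6] w 54.6 F [-0.8 -0.4 -0.1] q6 -66.0
 turn(tool rad) [ 0.    -0.001 -0.008]  shift now cm [0.13 0.04 9.19]  shift after turn cm [0.14 0.04 9.19]
```

View pics/w6.png

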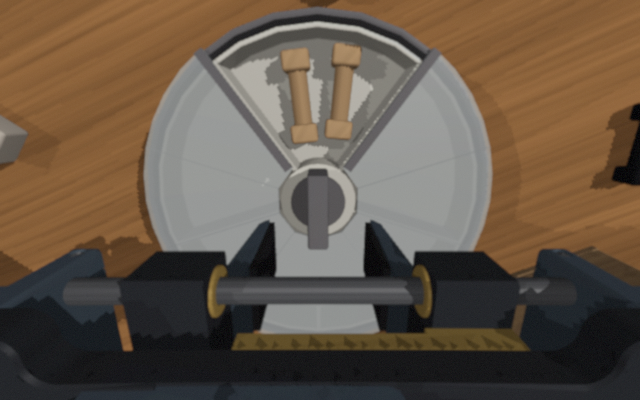

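Both dumb-bells lie flat in the bay at (297,95) and (343,90). The knob at (318,210) is aligned with the jaws. Descend and grip.

move_arm(
  increments=[
    [[0.6,0.1,0,3,0,0,0],[0.6,0,0,3,0,0,0],[0.6,0,0,2,0,0,0],[0.6,0,0,0,0,0,0]],
  ],
)

```text
time_s: 18.85
ee_pos: [574.5, 21.0, 84.8]
ee_rot: [179.9, 0.0, 156.7]
force: [-0.2, 0.4, 0.1]
gripper_width: 54.9
```

```bash
python3 -c "
from h import *
to(577.2,18.3,73,157)"
```

```text
t 18.85 pos [574.5  21.   84.8] rpy [179.9   0.  156.7] w 54.9 F [-0.2  0.4  0.1] q6 -65.8
 turn(tool rad) [ 0.001  0.001 -0.006]  shift now cm [-0.35 -0.14  1.18]  shift after turn cm [-0.35 -0.14  1.18]
```

move_arm(
  increments=[
    [[0.6,-0.35,-0.15,1.1,0,0,0],[0.6,0,0,0,0,0,0],[0,0,0,0,0,0,0],[0,0,0,0,0,0,0],[0,0,0,0,0,0,0],[0,0,0,0,0,0,0]],
  ],
  force=35,
)

```text
time_s: 19.6
ee_pos: [577.5, 16.0, 76.4]
ee_rot: [-179.9, 0.3, 156.8]
force: [-3.4, -13.4, 3.6]
gripper_width: 18.0
```

```bash
python3 -c "
from h import *
to(577.2,18.3,73,157)"
```

```text
t 19.6 pos [577.5  16.   76.4] rpy [-179.9    0.3  156.8] w 18.0 F [ -3.4 -13.4   3.6] q6 -66.0
 turn(tool rad) [-0.003  0.005 -0.003]  shift now cm [0.12 0.2  0.34]  shift after turn cm [0.12 0.2  0.34]
```

move_arm(
  increments=[
    [[0,0,0,0,0,0,0],[0,0,0,0,0,0,0.14],[0,0,0,0,0,0,0.14],[0,0,0,0,0,0,0.14]],
  ],
)

```text
time_s: 20.1
ee_pos: [578.1, 16.8, 76.4]
ee_rot: [179.9, 0.4, 132.2]
force: [1.5, -0.0, -1.0]
gripper_width: 17.7
```

```bash
python3 -c "
from h import *
to(577.2,18.3,73,85); print(monitor.state()['torque'])"
```

```text
t 20.1 pos [578.1  16.8  76.4] rpy [179.9   0.4 132.2] w 17.7 F [ 1.5 -0.  -1. ] q6 -41.4
 turn(tool rad) [0.004 0.005 0.824]  shift now cm [0.17 0.03 0.34]  shift after turn cm [ 0.14 -0.1   0.34]
[-0.08330063 -0.00164784  0.47864325]
```

move_arm(
  increments=[
    [[0,0,0,0,0,0,0.14],[0,0,0,0,0,0,0.14],[0,0,0,0,0,0,0.14],[0,0,0,0,0,0,0.14],[0,0,0,0,0,0,0.12],[0,0,0,0,0,0,0.09],[0,0,0,0,0,0,0]],
  ],
)

```text
time_s: 20.98
ee_pos: [580.0, 17.4, 76.4]
ee_rot: [179.6, 0.2, 86.9]
force: [1.1, -1.2, 1.2]
gripper_width: 17.6
```

```bash
python3 -c "
from h import *
to(577.2,18.3,73,85); print(monitor.state()['torque'])"
```

```text
t 20.98 pos [580.   17.4  76.4] rpy [179.6   0.2  86.9] w 17.6 F [ 1.1 -1.2  1.2] q6 4.1
 turn(tool rad) [0.007 0.004 0.033]  shift now cm [ 0.07 -0.29  0.34]  shift after turn cm [ 0.06 -0.29  0.34]
[-0.34811994  0.48355719 -0.42488457]
```

move_arm(
  increments=[
    [[0,0,0,0,0,0,0.03],[0.5,0,0,0,0,0,0],[0.5,0,0,0,0,0,0],[0.5,0,0,0,0,0,0],[0.5,0,0,-4,0,0,0],[0.5,0,0,-4,0,0,0],[0.5,0,0,0,0,0,0]],
  ],
  force=15,
)

```text
time_s: 21.85
ee_pos: [579.3, 18.4, 158.0]
ee_rot: [179.6, 0.2, 85.3]
force: [-0.3, -0.7, 0.4]
gripper_width: 45.6
```

```bash
python3 -c "
from h import *
to(370.7,-282,10,29.8)
f=grab('wrist'); save(f,'w7.png'); W=cloud(f); m=(W[...,2]>85)&(W[...,2]<108)&(np.hypot(W[...,0]-578,W[...,1]-17)<45)
P=W[m][:,:2]; v=np.linalg.eigh(np.cov(P.T))[1][:,1]; print(m.sum(),P.mean(0),np.degrees(np.arctan2(v[1],v[0])))"
```

```text
t 21.85 pos [579.3  18.4 158. ] rpy [179.6   0.2  85.3] w 45.6 F [-0.3 -0.7  0.4] q6 5.6
 turn(tool rad) [0.007 0.    0.969]  shift now cm [-31.6  -18.42  14.79]  shift after turn cm [-33.03  15.7   14.8 ]
1666 [580.35015612  18.27081627] 84.81518403931757
```

View pics/w7.png

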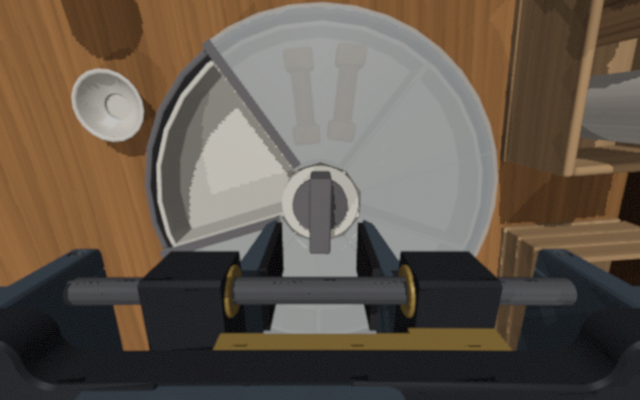

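The turntable is home: knob at 84.8° against 156.9° at the start. Both dumb-bells show under the lid at (303,95) and (345,90), and an empty bay is in the opening. Next, the block.

move_arm(
  increments=[
    [[1,0,0,0,0,0,0.161],[1,0,0,0,0,0,0.161],[1,0,0,0,0,0,0.161],[1,0,0,0,0,0,0.161],[1,0,0,0,0,0,0.161],[1,0,0,0,0,0,0.161],[1,0,0,0,0,0,0]],
  ],
)

```text
time_s: 22.78
ee_pos: [570.5, 18.5, 144.1]
ee_rot: [-179.7, 1.1, 28.3]
force: [0.2, 1.1, 0.2]
gripper_width: 91.2
```

move_arm(
  increments=[
    [[1,-4.7,2.2,0,0,0,0],[1,-4.7,2.2,0,0,0,0],[1,-4.7,2.2,0,0,0,0],[1,-4.7,2.2,0,0,0,0],[1,-4.7,2.2,0,0,0,0],[1,-4.7,2.2,0,0,0,0],[1,-4,2,0,0,0,0],[1,0,0,0,0,0,0],[1,0,0,0,0,0,0]],
  ],
)

```text
time_s: 23.9
ee_pos: [353.2, -276.1, 142.7]
ee_rot: [-179.1, 1.5, 30.0]
force: [1.0, 0.5, -0.2]
gripper_width: 91.2
```

```bash
python3 -c "
from h import *
to(370.7,-282,8,29.8)"
```

```text
t 23.9 pos [ 353.2 -276.1  142.7] rpy [-179.1    1.5   30. ] w 91.2 F [ 1.   0.5 -0.2] q6 22.0
 turn(tool rad) [-0.015  0.026  0.003]  shift now cm [ 1.57  1.59 13.41]  shift after turn cm [ 1.23  1.38 13.47]
```

move_arm(
  increments=[
    [[1,1.2,1.4,0,-0.015,0.026,0],[1,0,0,0,0,0,0],[1,0,0,4,0,0,0],[1,0,0,4,0,0,0],[1,0,0,0,0,0,0]],
  ],
)

```text
time_s: 24.52
ee_pos: [376.3, -280.0, 60.8]
ee_rot: [179.8, -0.2, 30.5]
force: [0.2, 0.0, 0.5]
gripper_width: 91.3
```

```bash
python3 -c "
from h import *
to(370.7,-282,8,29.8)
f=grab('wrist'); save(f,'w8.png')"
```

```text
t 24.52 pos [ 376.3 -280.    60.8] rpy [179.8  -0.2  30.5] w 91.3 F [0.2 0.  0.5] q6 21.2
 turn(tool rad) [ 0.003 -0.004  0.012]  shift now cm [-0.6  -0.13  5.28]  shift after turn cm [-0.58 -0.11  5.28]
```

View pics/w8.png

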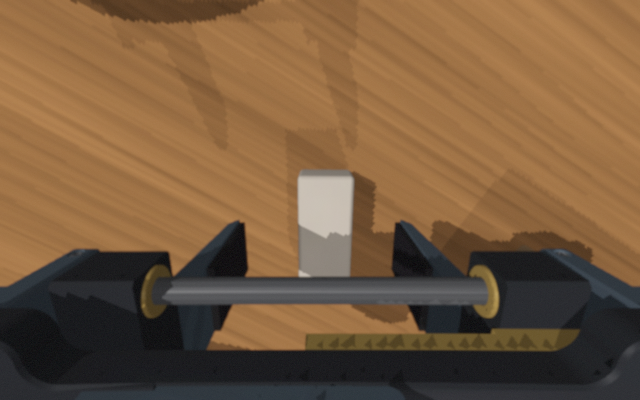

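The block at (325,225) is centred between the jaws and aligned.

move_arm(
  increments=[
    [[1,-0.6,-0.1,2.5,0,0,0.012],[1,0,0,2.5,0,0,0],[1,0,0,0,0,0,0],[0,0,0,0,0,0,0],[0,0,0,0,0,0,0],[0,0,0,0,0,0,0],[0,0,0,0,0,0,0],[0,0,0,0,0,0,0],[0,0,0,0,0,0,0]],
  ],
  force=20,
)

```text
time_s: 25.7
ee_pos: [379.5, -287.5, 21.1]
ee_rot: [178.6, -0.7, 29.9]
force: [0.2, 0.1, -0.5]
gripper_width: 39.7
```

```bash
python3 -c "
from h import *
to(370.7,-282,8,29.8)"
```

```text
t 25.7 pos [ 379.5 -287.5   21.1] rpy [178.6  -0.7  29.9] w 39.7 F [ 0.2  0.1 -0.5] q6 21.2
 turn(tool rad) [ 0.024 -0.013  0.002]  shift now cm [-0.51 -0.95  1.28]  shift after turn cm [-0.49 -0.92  1.31]
```

Drifted up: only 7 mm of overlap. Reopen, correct, and regrip.

move_arm(
  increments=[
    [[0.7,0,0,0,0.024,-0.013,0],[0.7,0,0,0,0,0,0],[0.7,-0.5,-0.9,0,0,0,0],[0.7,0,0,0.6,0,0,0],[0.7,0,0,0.3,0,0,0],[0.7,0,0,0,0,0,0]],
  ],
)

```text
time_s: 26.45
ee_pos: [369.8, -281.7, 11.2]
ee_rot: [-179.9, 0.1, 29.9]
force: [0.0, 0.8, -0.3]
gripper_width: 63.9
```

```bash
python3 -c "
from h import *
to(370.7,-282,8,29.8)"
```

```text
t 26.45 pos [ 369.8 -281.7   11.2] rpy [-1.799e+02  1.000e-01  2.990e+01] w 63.9 F [ 0.   0.8 -0.3] q6 21.4
 turn(tool rad) [-0.002  0.001  0.002]  shift now cm [0.07 0.07 0.32]  shift after turn cm [0.07 0.07 0.32]
```

move_arm(
  increments=[
    [[0.7,0.1,0,0.3,0,0,0],[0,0,0,0,0,0,0],[0,0,0,0,0,0,0],[0,0,0,0,0,0,0],[0,0,0,0,0,0,0],[0,0,0,0,0,0,0],[0,0,0,-4,0,0,0],[0,0,0,-4,0,0,0],[0,0,0,-4,0,0,0],[0,0,0,0,0,0,0],[0,0,0,0,0,0,0]],
  ],
  force=20,
)

```text
time_s: 27.82
ee_pos: [369.2, -279.8, 129.2]
ee_rot: [-179.5, 0.2, 29.9]
force: [0.2, 0.0, -0.7]
gripper_width: 39.9
```

```bash
python3 -c "
from h import *
to(488.9,54.8,26,-23)"
```

```text
t 27.82 pos [ 369.2 -279.8  129.2] rpy [-179.5    0.2   29.9] w 39.9 F [ 0.2  0.  -0.7] q6 21.5
 turn(tool rad) [-0.006  0.007  0.924]  shift now cm [ 27.11 -22.94  10.4 ]  shift after turn cm [ -2.06 -35.48  10.32]
```

move_arm(
  increments=[
    [[0,0,0,0,0,0,0.154],[0,0,0,0,0,0,0.154],[0,0,0,0,0,0,0.154],[0,0,0,0,0,0,0.154],[0,0,0,0,0,0,0.154],[0,0,0,0,0,0,0.154],[0,0,0,0,0,0,0]],
  ],
)

```text
time_s: 28.7
ee_pos: [362.1, -274.1, 116.9]
ee_rot: [-179.5, 2.0, -24.7]
force: [-1.1, 0.0, -0.5]
gripper_width: 40.0
```

move_arm(
  increments=[
    [[0,-0.3,-5,-0.5,0,0,0],[0,-0.3,-5,-0.5,0,0,0],[0,-0.3,-5,0,0,0,0],[0,-0.3,-5,0,0,0,0],[0,-0.3,-5,0,0,0,0],[0,-0.3,-5,0,0,0,0],[0,-0.3,-4,0,0,0,0],[0,0,0,0,0,0,0],[0,0,0,0,0,0,0]],
  ],
)

```text
time_s: 29.82
ee_pos: [482.5, 53.6, 122.3]
ee_rot: [-179.7, 2.8, -23.4]
force: [-0.1, -0.3, -0.8]
gripper_width: 40.0
```

```bash
python3 -c "
from h import *
to(489.7,54.6,26,-23)"
```

```text
t 29.82 pos [482.5  53.6 122.3] rpy [-179.7    2.8  -23.4] w 40.0 F [-0.1 -0.3 -0.8] q6 116.4
 turn(tool rad) [-0.005  0.049 -0.007]  shift now cm [ 1.09 -0.34  9.59]  shift after turn cm [ 0.63 -0.38  9.63]
```

move_arm(
  increments=[
    [[0,0,0,0,-0.005,0.049,-0.007],[0,0.6,-0.35,0,0,0,0],[0,0,0,0,0,0,0],[0,0,0,2,0,0,0],[0,0,0,2,0,0,0],[0,0,0,0,0,0,0]],
  ],
)

```text
time_s: 30.58
ee_pos: [489.6, 49.5, 80.7]
ee_rot: [179.9, 0.1, -23.2]
force: [-0.7, -0.2, -1.0]
gripper_width: 40.1
```

```bash
python3 -c "
from h import *
to(489.7,54.6,26,-23)
f=grab('wrist'); save(f,'w9.png')"
```

```text
t 30.57 pos [489.6  49.5  80.7] rpy [ 1.799e+02  1.000e-01 -2.320e+01] w 40.1 F [-0.7 -0.2 -1. ] q6 117.7
 turn(tool rad) [ 0.002  0.001 -0.004]  shift now cm [-0.19 -0.48  5.47]  shift after turn cm [-0.19 -0.47  5.47]
```

View pics/w9.png

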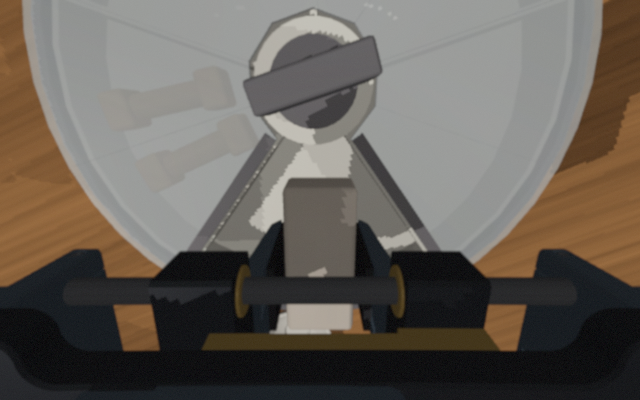

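The block (320,240) is over the opening, with both strips clear at (240,195) and (390,195).

move_arm(
  increments=[
    [[0,-0.2,-0.45,0,0,0,0],[0,0,0,0,0,0,0],[0,0,0,1.5,0,0,0],[0,0,0,1.5,0,0,0],[0,0,0,0,0,0,0]],
  ],
)

```text
time_s: 31.25
ee_pos: [492.0, 54.9, 51.8]
ee_rot: [-179.9, -0.2, -23.2]
force: [-0.5, -0.6, -0.5]
gripper_width: 39.5
```

```bash
python3 -c "
from h import *
to(489.7,54.6,26,-23)"
```

```text
t 31.25 pos [492.   54.9  51.8] rpy [-179.9   -0.2  -23.2] w 39.5 F [-0.5 -0.6 -0.5] q6 118.3
 turn(tool rad) [-0.001 -0.004 -0.004]  shift now cm [-0.21  0.12  2.58]  shift after turn cm [-0.2   0.11  2.58]
```

move_arm(
  increments=[
    [[0,-0.2,0.1,0.9,0,0,0],[0,0,0,0.9,0,0,0],[0,0,0,0.7,0,0,0],[0,0,0,0,0,0,0],[0.52,0,0,0,0,0,0],[0.52,0,0,0,0,0,0],[0.52,0,0,0,0,0,0],[0.52,0,0,0,0,0,0]],
  ],
)

```text
time_s: 32.25
ee_pos: [491.2, 54.9, 26.4]
ee_rot: [-179.8, -0.4, -23.2]
force: [-0.6, -0.2, 0.8]
gripper_width: 47.2
```

```bash
python3 -c "
from h import *
to(489.7,54.6,26,-23)"
```

```text
t 32.25 pos [491.2  54.9  26.4] rpy [-179.8   -0.4  -23.2] w 47.2 F [-0.6 -0.2  0.8] q6 118.3
 turn(tool rad) [-0.003 -0.007 -0.004]  shift now cm [-0.13  0.08  0.04]  shift after turn cm [-0.13  0.08  0.04]
```

move_arm(
  increments=[
    [[0.52,0,0,-2,0,0,0],[0.52,0,0,-4,0,0,0],[0.52,0,0,-5,0,0,0],[0.52,0,0,-5,0,0,0],[0.52,0,5,0,0,0,0],[0.52,0,5,0,0,0,0],[0.52,0,5,0,0,0,0],[0.52,0,5,0,0,0,0],[0.52,0,0,0,0,0,0],[0.52,0,0,0,0,0,0]],
  ],
)

```text
time_s: 33.5
ee_pos: [410.5, -133.7, 193.0]
ee_rot: [-179.8, -0.8, -23.1]
force: [-0.7, -1.3, 0.1]
gripper_width: 47.4
```

```bash
python3 -c "
from h import *
f=grab('top'); W=cloud(f); save(f,'t5.png',(125,125,345,275),3.6)
hsv=cv2.cvtColor(f['color'],cv2.COLOR_RGB2HSV)
C=np.array([578,17.8]);r=np.hypot(*(W[...,:2]-C).transpose(2,0,1))
m=(W[...,2]>36)&(W[...,2]<53)&(r>45)&(r<140)
a=np.degrees(np.arctan2(W[...,1]-17.8,W[...,0]-578)); m&=(np.abs(a-157)<30)
v,u=np.where(m); R=ray(f,np.c_[u,v],44)[:,:2].astype(np.float32); print(len(u),W[m].mean(0),cv2.minAreaRect(R), C+95*np.array([-.9205,.3907]))
m=(W[...,2]>85)&(W[...,2]<108)&(r<45); P=W[m][:,:2]; e=np.linalg.eigh(np.cov(P.T))[1][:,1]; print('knob',np.degrees(np.arctan2(e[1],e[0])))
print(monitor.state()['ee_pos'],monitor.state()['time_s'])"
```

```text
392 [488.8958424   57.99339315  43.58004396] ((489.3030090332031, 57.749603271484375), (40.500335693359375, 84.28555297851562), 67.11978149414062) [490.5525  54.9165]
knob 84.81555649300431
[ 410.57556162 -133.57841273  193.0030471 ] 33.55
```

View pics/t5.png

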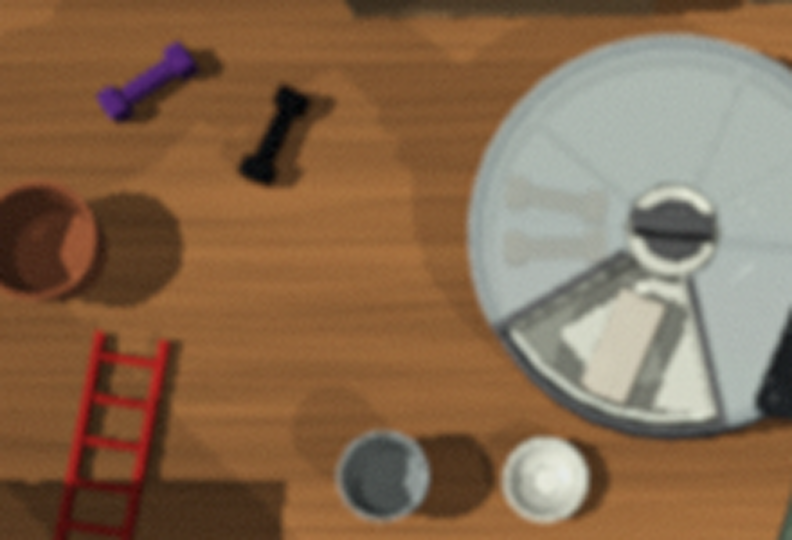

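The block lies flat in the bay at (623,345): top at 44 mm, about 3 mm from the bay point. The dumb-bells are under the lid at (553,198) and (553,245), and nothing else has moved. Handing in.

```bash
python3 -c "
from h import *
print(job.job_done())"
```

```text
the job is handed in; nothing more can be done
None
```

The feeder is loaded and the job is handed in, after about 34 s of the 72 s allowed. Both bare-wood dumb-bells lie side by side in the first bay. The knob was turned one click clockwise, and the mineral block was laid in the next bay.

**Last checks, from the top view:**
- **Turntable:** the knob went from 156.9° to 84.8°, which is 72.1° and within the limit. It did not move while the block was placed.
- **Block:** it lies flat with its top at 44 mm, as it should, and its centre is about 3 mm from the bay point.
- **Dumb-bells:** both show lying under the lid in the first bay. I judged their final positions by eye and did not measure them.
- **Bystanders:** the cup, dish, ladder and pot look unmoved in the last picture. The jar and seed box were outside it, but the arm never went low near them.
- **Robot:** the gripper was about 200 mm from the block and 190 mm above the table at hand-in, touching nothing.

**What went wrong on the way:** the arm drifted up to about 15 mm after some fast moves. Two grasps had to be corrected, the first dumb-bell and the block. The block was gripped once only 7 mm deep and then regripped lower. Closing on the knob gave a brief side force of about 14 N, below the 40 N limit.

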